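# Start the toaster for frozen bread

### The arm

A 6-joint arm with a two-finger parallel gripper is mounted at the origin on a cart in front of the work surface, level with it; the furniture and walls round the work are solid. World frame = base frame: x ahead of the robot, y to its left, z up, the work surface at z = 0. Lengths are in m, angles in rad, forces in N, time in s.
With the tool pointing down it reaches from about 0.225 to 0.875 m from the base axis. Payload 3.4 kg.
Tool frame: the origin (TCP) lies between the finger pads; the fingertips stand 14 mm ahead of it and the grasp point (between the pads) lies 5 mm behind it; z points along the fingers, y is the direction in which the jaws open and shut (so a half turn about z gives the same grasp; the last joint's range is limited). The gripper opens to 85 mm and grips with 20 to 120 N. Pads are 22 mm wide; open, the fingers measure 114 mm over their backs; the gripper's body (76 mm by 85 mm) begins 54 mm behind the grasp point. The pads swing forward as they close: fully open they stand 13 mm farther back than shut.
Start: joints at [1.044, 0.276, 1.505, -0, 1.361, -0.121], TCP at [0.227, 0.528, 0.245] pointing down, gripper open.
Joint ranges: [-2.89, 2.89], [-0.75, 2.08], [0.22, 2.7], [-1.18, 4.32], [0.11, 2.71], [-2.7, 2.7]. Speed limits (rad/s): [2.57, 2.57, 3.14, 3.14, 3.14, 3.14].

### API

Orientations are given as a unit quaternion [w, x, y, z].
In Python, from rig import manip, get_image, job gives the robot as it stands. The module is installed in compiled form; this text tells all that it offers.
- The arm moves only by the tool step_arm, never from a script. Its argument "moves" is one flat list of numbers, 5 for each row, row after row: the shift along the tool's x, y, z as a fraction of full scale, then the turn about the tool's z as a fraction of full scale, then the gripper's target within -1 to 1 (shut at 1, half-way at 0, fully open at -1). In form: [dx, dy, dz, twist, hand, dx, dy, dz, twist, hand, ...]. A call has 1 to 5 rows; each row is the pose to reach, as a shift and turn from the pose commanded when the call began, along the tool's axes at that moment, turning the shorter way round; what a row does not reach only later rows make up. Full scale, the value 1, is 500 mm for a shift and pi rad for a turn. A row lasts 1/10 s, in which the tool goes at most 50 mm and 8.59 degrees, less where a joint would pass 70% of its speed; a pose out of reach is approached as far as the arm can. A call with a number of a shift or a turn outside -1 to 1 is refused whole. A call with a gripper value outside its range is refused whole. The fingers move at their own pace and stop on an object; "force" is the grip in N (left out, the last holds). Time passes only in rows, so rows that repeat a pose let the fingers close. It gives the time, the measured TCP pose, the force and the opening at its end, in the units of the state.
- manip.get_state(): the state, without advancing time (a new reading comes with each control period).
- get_image(name): name is "scene" or "top"; returns a dict with "frame" (420x560x3 uint8, blue, green, red), "fx", "fy", "cx", "cy" (pixels), "rvec" (rotation vector, rad) and "tvec" (3), from world to camera coordinates, as OpenCV has them. Camera axes: x right, y down, z forward; pixel columns grow to the right and rows downward; lengths in m; the calibration is good to about 2 mm. A picture is of the moment at which its call begins. There is no depth.
- job.sign_off(): hands the job in, once; it reports no verdict.
The state is a dict: "clock": time; "qpos": joint angles; "qd": joint speeds; "effort": joint torques, N m; "position": TCP position; "ee_rot": TCP orientation; "contact_force": force on the tool from outside, world axes, zero at the start; "moment": the same for the moment, N m; "width": finger opening in m.
Only numpy, scipy, OpenCV 4.12 (cv2) and the standard library are available. Lean on these libraries where they do the work, as an engineer would, in place of code of your own. Each camera call takes 0.05 s, during which the arm holds its last target. There are 200 camera calls.

### The job

Two frozen slices are standing in the toaster. Push the browning slider all the way to its light end, then press the lever down until it stays down by itself, then tap the blue defrost key and let it come back up. Press lightly, use the lever and not the bread, leave the grey and red keys alone, and leave the toaster and the things round it where they stand.

Things in the scene. Friction and masses are not known exactly. Their poses are not given: they have to be found in the camera images.
- toaster: Steel and black two-slot toaster, 320 long (its x) x 185 wide (its y) x 170 mm high, 1.7 kg, standing loose on rubber feet. Origin under its middle, on the worktop. Its -x end is the control end with the lever and, on its top face, an aluminium control panel (its surface is 171 mm above the worktop, x -153 to -55 mm, y -79 to +79 mm); its +y is to the left when one faces that end. The slots with the bread begin 48 mm in front (-x side) of the middle. Its yaw varies.
- browning (a joint): Browning slider, a black knob on the control panel: 0 = light end (toaster's +y end, by the small cream dot), 0.036 m = dark end (by the large dark brown dot). It starts somewhere in the middle or at the dark end; about 1 N moves it and it stays where it is left.
- browning_knob (a point): Middle of the top of the browning slider's knob. The knob is 12 mm along its travel (toaster y), 20 mm across, and stands 16 mm above the panel (this point is 187 mm above the worktop). Its axes are the toaster's: +y is toward the light end. Its track lies 47 mm behind (+x) the row of keys.
- lever (a joint): The lever with its bread carriage: 0 = up, 0.030 m = fully down. It springs back up unless it is pressed past about 0.026 m, where it snaps over and then stays down; pressing takes up to about 5 N.
- lever_pad (a point): Middle of the top of the silver lever tab that sticks out of the control end: 40 mm wide (toaster y), 34 mm long (toaster x), 11 mm thick. The tab's free edge is 15 mm farther out (-x) from this point, the toaster's end face 22 mm the other way. Up, it is 157 mm above the worktop, 14 mm below the panel; it travels straight down 30 mm.
- defrost_key (a joint): Travel of the blue defrost key: 0 = up, 0.0035 m = fully pressed; springs back by itself. It takes 1 to 3.5 N and works from about 2 mm, only once the lever is down.
- defrost_key_top (a point): Middle of the top of the blue round defrost key (white snowflake), 23 mm across, 177 mm above the worktop when up, the key at the toaster's +y side of a row of three spaced 48 mm. Pressed straight down.
- reheat_key (a joint): The grey key in the middle of the row, same make. Not to be pressed.
- cancel_key (a joint): The red key at the toaster's -y side of the row, same make. Not to be pressed.
- bread: The two slices of bread in the slots, 112 mm long and 12.5 mm thick, 64 mm apart; they stand about 31 mm out of the toaster's top and go down with the lever. Origin between their lower edges.
- mug: Dark green mug, 92 mm across without its handle, 95 mm high, near the front edge to the right; origin under its middle.
- plate: White plate, 190 mm across, 18 mm high, to the left of the toaster; origin under its middle.
- mustard_jar: Glass jar with white lid, 59 mm across, 103 mm high, to the left of the toaster; origin under its middle.
- teaspoon: Steel teaspoon, 132 mm long, lying near the front edge to the right; origin under its middle.

How it is judged:
On the way, in this order (a step that is already met when the one before it is completed fails the run):
1. the browning slider is pushed to its light end (value of joint browning below 0.005 m and value of joint lever below 0.01 m), for 0.1 s.
2. the lever is pressed down and stays down without being touched (value of joint lever above 0.027 m and contact force between the fingers and lever below 0.3 N), for 0.2 s.
3. the blue defrost key is tapped (value of joint defrost_key above 0.002 m and value of joint lever above 0.027 m), for 0.04 s.
At the end, for the whole second after the job is handed in: The browning slider is within 5 mm of its light end, the lever is latched down (within 3 mm of its lower stop), the defrost key has been tapped and is up again, and the toaster stands upright and within 25 mm of where it stood (value of joint browning below 0.005 m and value of joint lever above 0.027 m and value of joint defrost_key below 0.001 m and distance of toaster from where it was at the start of the episode below 0.025 m and angle between toaster's own z axis and vertical below 0.05 rad and linear speed of toaster below 0.02 m/s); the robot touches nothing.
It fails at once if a control is worked out of order: the lever is pressed down before the slider is at its light end, or the defrost key is pressed before the lever is down ((value of joint lever above 0.02 m and value of joint browning above 0.008 m) or (value of joint defrost_key above 0.002 m and value of joint lever below 0.02 m)).
It fails at once if the grey or the red key is pressed (value of joint any of reheat_key, cancel_key above 0.002 m).
It fails at once if the bread is pushed (contact force between any of the fingers, the arm and bread above 1 N).
It fails at once if the toaster is pressed harder than 35 N, shoved more than 25 mm, lifted or tipped (contact force between any of the fingers, the arm and toaster above 35 N or distance of toaster from where it was at the start of the episode above 0.025 m or height (world z) of toaster above 0.012 m or angle between toaster's own z axis and vertical above 0.08 rad).
It fails at once if a thing round the toaster is moved more than 30 mm (distance of any of mug, plate, mustard_jar, teaspoon from where it was at the start of the episode above 0.03 m).
It also fails if it takes over 45 s, if anything falls off the work surface, if the arm or the gripper's body presses on something with over 40 N, if the wrist force passes 120 N, or if a joint passes its speed limit or range.

## Working session

There is one attempt and no reset: what is moved stays moved. The work goes in short steps, Python scripts to look and compute and a tool call to move; the robot and the scene stay as the last step left them, time stands still between calls to the robot, and variables do not carry over. Pictures are saved under pics/ and viewed, about 8 in all and at most 12, crops included, and the job is handed in when it is done.

Besides the shell and the picture viewer there is one more tool, called after "Request:" as name(argument=value, ...) on one line, values as JSON. step_arm: Moves the arm, as the interface text tells. Its arguments: {"type":"object","properties":{"moves":{"type":"array","items":{"type":"number","minimum":-1,"maximum":1}},"force":{"type":"number"}},"required":["moves"]}

```bash
mkdir -p pics; cat > h.py <<'E'
import numpy as np, cv2
from rig import manip, get_image, job
def grab(n,f):
    d=get_image(n); cv2.imwrite('pics/'+f,d['frame']); np.save('pics/'+f+'.npy',d,allow_pickle=True); return d
def load(f): return np.load('pics/'+f+'.npy',allow_pickle=True).item()
def ray(d,u,v,z):
    R=cv2.Rodrigues(np.array(d['rvec'],float))[0]; t=np.array(d['tvec'],float).ravel()
    c=-R.T@t; r=R.T@np.array([(u-d['cx'])/d['fx'],(v-d['cy'])/d['fy'],1]); return c+r*(z-c[2])/r[2]
def proj(d,p):
    K=np.array([[d['fx'],0,d['cx']],[0,d['fy'],d['cy']],[0,0,1.]]);return cv2.projectPoints(np.array(p,float).reshape(-1,1,3),np.array(d['rvec'],float),np.array(d['tvec'],float),K,None)[0].reshape(-1,2)
E
python3 - <<'E'
from h import *
a=grab('top','t1.png');b=grab('scene','s1.png')
for d in(a,b):
    R=cv2.Rodrigues(np.array(d['rvec'],float))[0];print(-R.T@np.array(d['tvec']).ravel(),d['fx'])
s=manip.get_state();print(s['position'],s['ee_rot'],s['width'],s['contact_force'])
E
```

```text
[0.31663826 0.11306696 1.58547758] 514.7637682401818
[-0.43001755 -0.59092538  1.06835448] 469.8590954409106
[0.22677866 0.52790903 0.24452318] [-2.49842714e-04  2.01506705e-01  9.79486787e-01 -7.86853610e-04] 0.08550083617689674 [-0.29970387  0.41021602 -0.18733063]
```

View pics/t1.png

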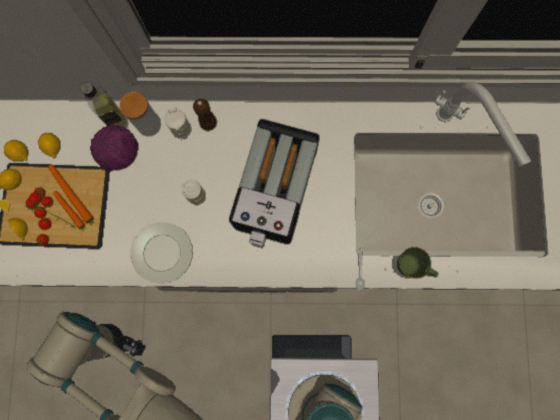

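View pics/s1.png

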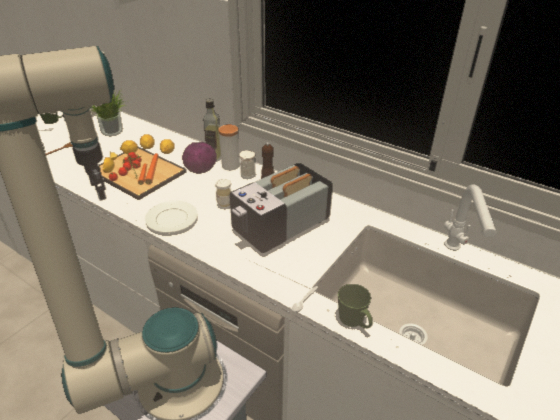

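The top view shows the keys at about blue (245,216), grey (262,221) and red (278,226), the knob near (267,205) and the lever near (258,240). The scene view shows the same layout. Next I'll measure by colour.

```bash
python3 - <<'E'
from h import *
C=[]
for f,(x0,y0,x1,y1) in (('t1.png',(225,190,310,252)),('s1.png',(225,175,290,245))):
    d=load(f); c=d['frame'][y0:y1,x0:x1]; h=cv2.cvtColor(c,cv2.COLOR_BGR2HSV)
    for n,m in(('blue',(h[...,0]>100)&(h[...,0]<130)&(h[...,1]>90)&(h[...,2]>50)),('red',((h[...,0]<8)|(h[...,0]>170))&(h[...,1]>110)&(h[...,2]>60))):
        k,_,st,ce=cv2.connectedComponentsWithStats(m.astype(np.uint8))
        for i in range(1,k):
            if st[i,4]>8:
                u=ce[i]+[x0,y0]; print(f,n,st[i,4],u.round(1),ray(d,*u,.177).round(4))
    C.append(cv2.resize(c,(400,330),interpolation=cv2.INTER_CUBIC))
cv2.imwrite('pics/c1.png',np.hstack(C))
E
```

```text
t1.png blue 22 [245.  216.5] [0.5474 0.2288 0.177 ]
t1.png red 24 [277.9 225.9] [0.5215 0.1373 0.177 ]
s1.png red 14 [259.7 207.4] [0.5209 0.1365 0.177 ]
```

View pics/c1.png

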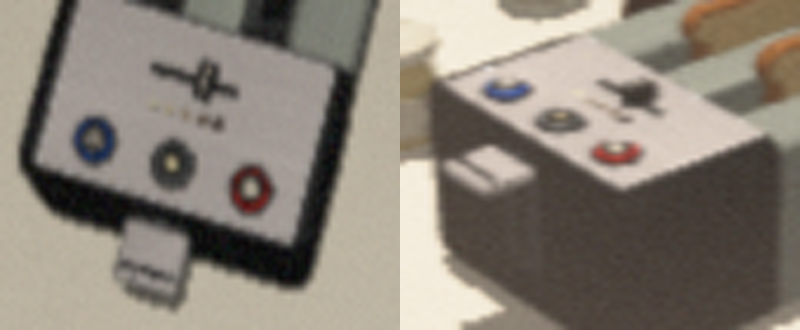

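```bash
python3 - <<'E'
from h import *
d=load('t1.png');b=load('s1.png')
B=np.array([.5474,.2288]);r=np.array([.5212,.1369]);y=(B-r)/np.linalg.norm(B-r);x=np.array([y[1],-y[0]]);m=(B+r)/2
print('yaw',np.arctan2(x[1],x[0]))
def tf(p): q=p[:2]-m;return (q@x*1e3).round(1),(q@y*1e3).round(1)
T=lambda u,v,z:tf(ray(d,225+u/400*85,190+v/330*62,z))
S=lambda u,v,z:tf(ray(b,225+u/400*65,175+v/330*70,z))
# u of second crop minus 400
print('blue,grey,red top',T(95,140,.177),T(173,163,.177),T(251,189,.177)); print('scene',S(107,90,.177),S(160,121,.177),S(216,153,.177))
print('knob top',T(205,82,.187),'scene',S(240,85,.187))
print('track ends',T(152,68,.171),T(238,95,.171))
print('panel corners',T(37,165,.171),T(290,242,.171),T(337,70,.171))
print('lever corners T',T(127,222,.157),T(190,235,.157),T(118,275,.157),T(178,293,.157))
print('lever corners S',S(45,165,.157),S(90,190,.157),S(137,165,.157),S(90,145,.157))
def W(a,c): return (m+a*x+c*y).round(4)
for n,a,c in(('key',0,.048),('knob mid',.047,0),('lever?',-.04,0)): print(n,W(a,c))
s=manip.get_state();p=s['position'];print(p)
E
```

```text
yaw -0.2777246985970005
blue,grey,red top (np.float64(0.6), np.float64(47.4)) (np.float64(1.9), np.float64(-0.3)) (np.float64(1.7), np.float64(-48.2))
scene (np.float64(-0.1), np.float64(45.9)) (np.float64(0.0), np.float64(-1.6)) (np.float64(0.7), np.float64(-49.1))
knob top (np.float64(46.6), np.float64(-6.9)) scene (np.float64(50.6), np.float64(-5.1))
track ends (np.float64(47.6), np.float64(26.8)) (np.float64(48.1), np.float64(-26.3))
panel corners (np.float64(-20.9), np.float64(77.2)) (np.float64(-17.8), np.float64(-77.7)) (np.float64(77.4), np.float64(-79.0))
lever corners T (np.float64(-33.1), np.float64(18.8)) (np.float64(-29.2), np.float64(-19.2)) (np.float64(-61.4), np.float64(15.7)) (np.float64(-60.5), np.float64(-21.1))
lever corners S (np.float64(-61.5), np.float64(17.3)) (np.float64(-59.3), np.float64(-20.2)) (np.float64(-23.9), np.float64(-12.7)) (np.float64(-29.8), np.float64(21.4))
key [0.5475 0.229 ]
knob mid [0.5795 0.17  ]
lever? [0.4958 0.1938]
[0.22677866 0.52790903 0.24452318]
```

The measurements agree with the given sizes: keys 48 mm apart, track 47 mm behind them, lever tab centred. The yaw is −0.278 rad and the knob is at about −6.5 mm, so browning is about 0.024. I'll move above the panel with the jaws shut.

Request:
step_arm(moves=[-0.94,-0.46,-0.04,-0.041,1,-0.94,-0.46,-0.04,-0.041,1,-0.94,-0.46,-0.04,-0.041,1,-0.94,-0.46,-0.04,-0.041,1,-0.94,-0.46,-0.04,-0.041,1], force=20)

```text
clock: 0.6
position: [0.3905, 0.3372, 0.2546]
ee_rot: [-0.0, 0.138, 0.99, -0.0]
contact_force: [1.4, 0.4, -0.4]
width: 0.0125
```

```bash
cat > w.py <<'E'
from h import *
from scipy.spatial.transform import Rotation as Ro
import sys
m=np.array([.5343,.18285]);x=np.array([.9617,-.2742]);y=np.array([.2742,.9617])
def st(*g):
    s=manip.get_state();p=np.array(s['position']);q=p[:2]-m
    M=Ro.from_quat(s['ee_rot'],scalar_first=True).as_matrix()
    print('t',round(s['clock'],2),'a,c,z mm',(np.array([q@x,q@y,p[2]])*1e3).round(1),'F',np.array(s['contact_force']).round(2),'w',round(s['width'],4))
    print('yawerr',round(float(np.arctan2(M[0,1],M[1,1])-.2777),4),'tilt',M[:,2].round(3))
    if g:
        g=np.array(g)/1e3; P=np.r_[m+g[0]*x+g[1]*y,g[2]]; print('shift frac',(M.T@(P-p)/.5).round(3))
if __name__=='__main__': st(*map(float,sys.argv[1:]))
E
python3 w.py 47 -40 250
```

```text
t 0.6 a,c,z mm [-180.6  109.   254.6] F [ 1.39  0.38 -0.39] w 0.0125
yawerr -0.0012 tilt [-0. -0. -1.]
shift frac [-0.455 -0.299  0.009]
```

Request:
step_arm(moves=[-0.45,-0.3,0.01,0,1,-0.45,-0.3,0.01,0,1,-0.45,-0.3,0.01,0,1,-0.45,-0.3,0.01,0,1,-0.45,-0.3,0.01,0,1])

```text
clock: 1.1
position: [0.5528, 0.1468, 0.2499]
ee_rot: [-0.0, 0.138, 0.99, 0.0]
contact_force: [1.1, 0.5, 0.2]
width: 0.0001
```

```bash
python3 w.py 47 -40 215
```

```text
t 1.1 a,c,z mm [ 27.6 -29.6 249.9] F [1.11 0.5  0.18] w 0.0001
yawerr -0.0004 tilt [-0.001  0.    -1.   ]
shift frac [-0.039 -0.021  0.07 ]
```

Request:
step_arm(moves=[-0.038,-0.02,0.03,0,1,-0.038,-0.02,0.07,0,1,-0.038,-0.02,0.07,0,1])

```text
clock: 1.4
position: [0.5654, 0.1332, 0.2114]
ee_rot: [-0.004, 0.139, 0.99, -0.001]
contact_force: [-0.9, -0.9, -1.4]
width: 0.0
```

```bash
python3 - <<'E'
from h import *
from w import *
st(47,-40,192)
a=grab('top','t2.png');b=grab('scene','s2.png')
def c(d,x,y,w,h): return cv2.resize(d['frame'][y:y+h,x:x+w],(400,330),interpolation=cv2.INTER_CUBIC)
cv2.imwrite('pics/c2.png',np.hstack([c(a,225,175,85,70),c(b,210,150,110,90)]))
E
```

```text
t 1.4 a,c,z mm [ 43.5 -39.3 211.4] F [-0.9  -0.92 -1.37] w 0.0
yawerr 0.0007 tilt [-0.008 -0.    -1.   ]
shift frac [-0.007 -0.001  0.039]
```

View pics/c2.png

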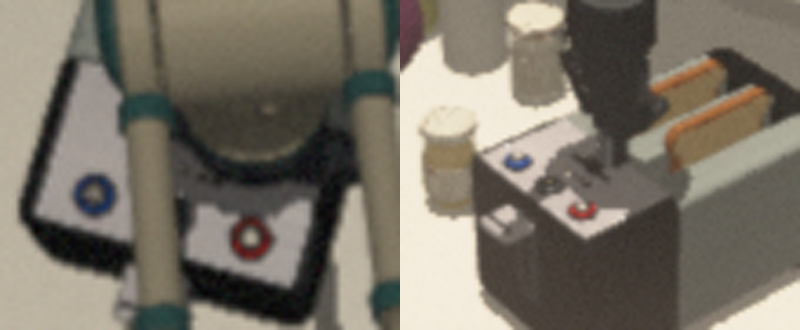

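The scene crop shows the fingertip at about (612,165), on the dark side of the knob at about (588,165), and clear of the bread. Lowering now.

Request:
step_arm(moves=[-0.002,-0.002,0.02,0,1,-0.002,-0.002,0.042,0,1,-0.002,-0.002,0.042,0,1,-0.002,-0.002,0.042,0,1])

```text
clock: 1.9
position: [0.5678, 0.1329, 0.194]
ee_rot: [-0.0, 0.138, 0.99, -0.0]
contact_force: [1.0, 0.8, 0.6]
width: 0.0002
```

```bash
python3 w.py 47 -25 192
```

```text
t 1.9 a,c,z mm [ 45.9 -38.8 194. ] F [1.01 0.75 0.6 ] w 0.0002
yawerr -0.0013 tilt [-0.001  0.    -1.   ]
shift frac [-0.002  0.028  0.004]
```

Request:
step_arm(moves=[-0.002,0.015,0.004,0,1,-0.002,0.03,0.004,0,1,-0.002,0.045,0.004,0,1,-0.002,0.058,0.004,0,1,-0.002,0.058,0.004,0,1])

```text
clock: 2.4
position: [0.5775, 0.1614, 0.1923]
ee_rot: [0.0, 0.138, 0.99, 0.0]
contact_force: [-0.5, 0.5, 0.6]
width: -0.0
```

```bash
python3 - <<'E'
from h import *
from w import *
st(47,-3,192)
b=grab('scene','s3.png')
cv2.imwrite('pics/c3.png',cv2.resize(b['frame'][170:220,220:285],(780,600),interpolation=cv2.INTER_CUBIC))
E
```

```text
t 2.4 a,c,z mm [ 47.4  -8.8 192.3] F [-0.5   0.47  0.59] w -0.0
yawerr -0.0018 tilt [ 0.001  0.001 -1.   ]
shift frac [0.001 0.012 0.001]
```

View pics/c3.png

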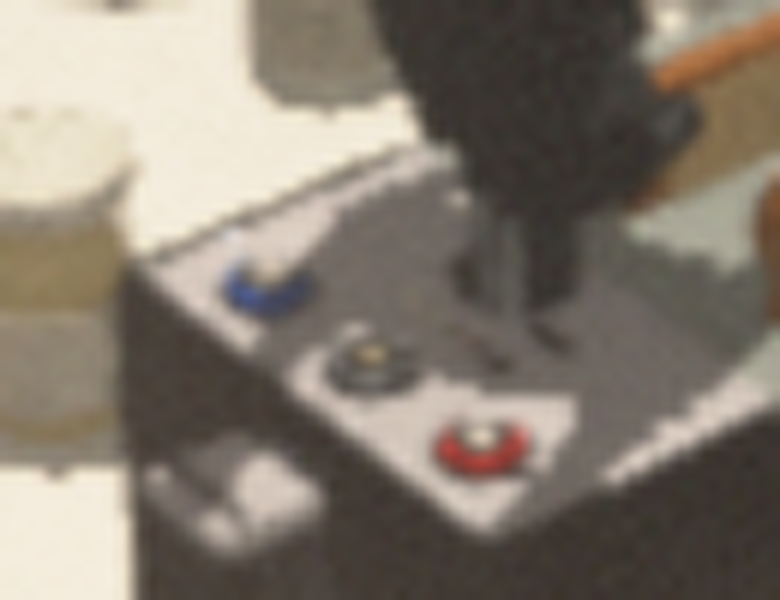

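The picture shows the finger at about (520,260), with the dark knob just ahead of it at about (465,270). I'll keep pushing in small steps and watch the force.

Request:
step_arm(moves=[0,0.005,0,0,1,0,0.009,0,0,1,0,0.009,0,0,1])

```text
clock: 2.75
position: [0.5782, 0.1646, 0.1922]
ee_rot: [-0.0, 0.138, 0.99, 0.0]
contact_force: [-0.0, -0.3, 0.3]
width: 0.0
```

```bash
python3 w.py; python3 -c "
from w import *
d=load('s3.png')
for p in ((465,270),(440,270),(520,300)):
  q=ray(d,220+p[0]/12,170+p[1]/12,.18)[:2]-m;print(q@x,q@y)"
```

```text
t 2.75 a,c,z mm [ 47.3  -5.5 192.2] F [-0.04 -0.35  0.3 ] w 0.0
yawerr -0.0007 tilt [-0.  0. -1.]
0.04501465369791162 0.01609634424277111
0.03963808838442911 0.02038527875753497
0.048075028604939216 -0.004677200701104863
```

Request:
step_arm(moves=[0,0.003,0,0,1,0,0.005,0,0,1,0,0.005,0,0,1])

```text
clock: 3.05
position: [0.5789, 0.167, 0.1922]
ee_rot: [-0.0, 0.138, 0.99, 0.0]
contact_force: [-0.9, 0.0, 0.6]
width: 0.0001
```

```bash
python3 w.py
```

```text
t 3.05 a,c,z mm [ 47.3  -3.  192.2] F [-0.85  0.02  0.65] w 0.0001
yawerr -0.0007 tilt [-0.  0. -1.]
```

Request:
step_arm(moves=[0,0.003,0,0,1,0,0.005,0,0,1,0,0.005,0,0,1])

```text
clock: 3.35
position: [0.5797, 0.1695, 0.1922]
ee_rot: [0.0, 0.138, 0.99, 0.0]
contact_force: [-0.2, -0.1, 0.6]
width: -0.0001
```

```bash
python3 w.py
```

```text
t 3.35 a,c,z mm [ 47.3  -0.4 192.2] F [-0.16 -0.13  0.55] w -0.0001
yawerr -0.0009 tilt [ 0.  0. -1.]
```

```bash
python3 - <<'E'
from h import *
from w import *
b=grab('scene','s4.png')
im=cv2.resize(b['frame'][170:220,220:285],(780,600),interpolation=cv2.INTER_CUBIC)
im=np.clip(im.astype(float)*1.6,0,255).astype(np.uint8)
# grid: knob-top reference positions of centre 18mm and end faces
for c,col in ((.024,(0,255,0)),(.012,(0,255,255)),(-.0145,(255,0,255))):
    for z in (.171,.187):
        ps=[np.r_[m+a*x+c*y,z] for a in (.037,.057)]
        q=((proj(b,ps)-[220,170])*12).astype(int); cv2.line(im,tuple(q[0].tolist()),tuple(q[1].tolist()),col,1)
cv2.imwrite('pics/c4.png',im)
E
```

```text
(no output)
```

View pics/c4.png

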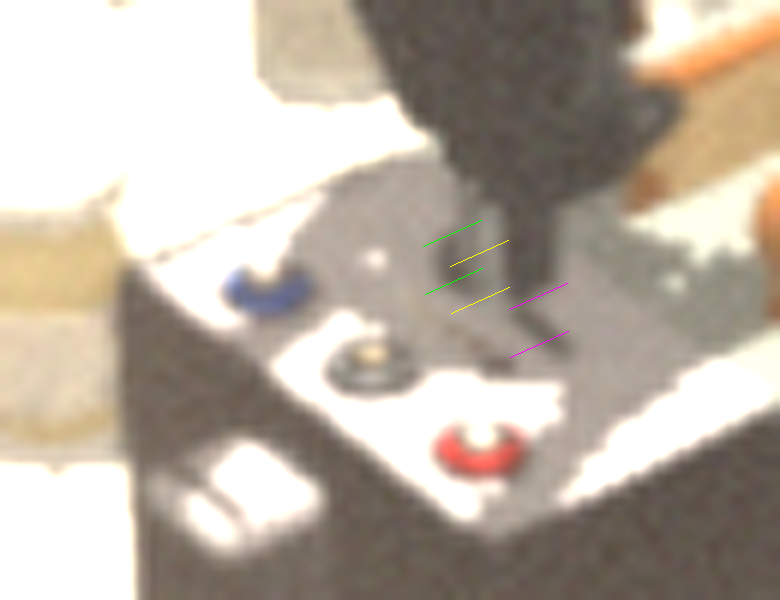

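The knob is at about (455,265), close to its light end and perhaps 2–4 mm short. I'll push on until the stop is felt.

Request:
step_arm(moves=[0,0.002,0,0,1,0,0.004,0,0,1,0,0.004,0,0,1])

```text
clock: 3.7
position: [0.5803, 0.1714, 0.1923]
ee_rot: [0.0, 0.138, 0.99, 0.0]
contact_force: [-0.3, -0.3, 1.0]
width: 0.0002
```

```bash
python3 w.py
```

```text
t 3.7 a,c,z mm [ 47.4   1.6 192.3] F [-0.27 -0.3   1.01] w 0.0002
yawerr -0.0008 tilt [ 0.  0. -1.]
```

Request:
step_arm(moves=[0,0.002,0,0,1,0,0.003,0,0,1,0,0.003,0,0,1])

```text
clock: 4.0
position: [0.5806, 0.1725, 0.1923]
ee_rot: [-0.0, 0.138, 0.99, -0.0]
contact_force: [-0.7, -1.2, 0.4]
width: -0.0
```

```bash
python3 w.py
```

```text
t 4.0 a,c,z mm [ 47.4   2.7 192.3] F [-0.73 -1.23  0.38] w -0.0
yawerr -0.0008 tilt [-0. -0. -1.]
```

Request:
step_arm(moves=[0,0.002,0,0,1,0,0.003,0,0,1,0,0.003,0,0,1])

```text
clock: 4.3
position: [0.5806, 0.1728, 0.1922]
ee_rot: [-0.0, 0.138, 0.99, -0.001]
contact_force: [-0.4, -5.0, 0.8]
width: 0.0001
```

```bash
python3 w.py
```

```text
t 4.3 a,c,z mm [ 47.3   3.1 192.2] F [-0.45 -5.    0.82] w 0.0001
yawerr -0.0008 tilt [-0.001 -0.003 -1.   ]
```

Request:
step_arm(moves=[0,0.002,0,0,1,0,0.003,0,0,1,0,0.003,0,0,1])

```text
clock: 4.6
position: [0.5807, 0.1731, 0.1922]
ee_rot: [-0.001, 0.138, 0.99, -0.003]
contact_force: [-3.5, -7.2, 2.1]
width: 0.0
```

```bash
python3 w.py
```

```text
t 4.6 a,c,z mm [ 47.3   3.3 192.2] F [-3.53 -7.25  2.11] w 0.0
yawerr -0.001 tilt [-0.002 -0.005 -1.   ]
```

The stop is felt: 7 N with no further travel, and the position fits the light end. Next I'll back off, rise, and move over the lever.

Request:
step_arm(moves=[0,-0.024,0,0,1,0,-0.024,-0.04,0,1,0,-0.024,-0.11,0,1,0.1,-0.018,-0.11,0,1,0.196,-0.012,-0.11,0,1])

```text
clock: 5.1
position: [0.4862, 0.1974, 0.2483]
ee_rot: [0.001, 0.139, 0.99, 0.002]
contact_force: [-0.3, 0.3, 0.6]
width: 0.0001
```

```bash
python3 - <<'E'
from h import *
from w import *
st(-50,0,178)
b=grab('scene','s5.png')
im=cv2.resize(b['frame'][170:220,220:285],(780,600),interpolation=cv2.INTER_CUBIC)
cv2.imwrite('pics/c5.png',np.clip(im.astype(float)*1.3,0,255).astype(np.uint8))
E
```

```text
t 5.1 a,c,z mm [-50.2   0.8 248.3] F [-0.27  0.34  0.63] w 0.0001
yawerr 0.0016 tilt [ 0.003  0.003 -1.   ]
shift frac [-0.    -0.002  0.141]
```

View pics/c5.png

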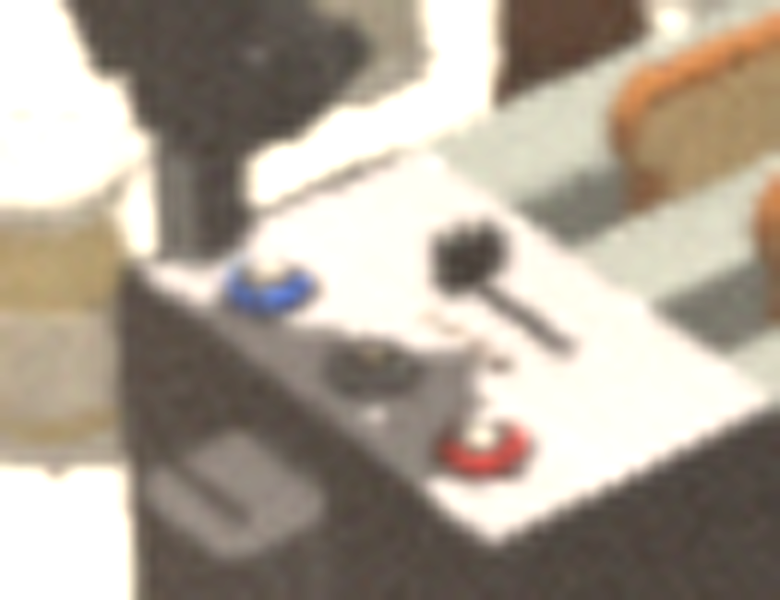

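The knob sits at the light end with no track left beyond it, and the keys and lever are untouched. Going down on to the lever.

Request:
step_arm(moves=[0.001,-0.002,0.06,0,1,0.001,-0.002,0.12,0,1,0.001,-0.002,0.14,0,1,0.001,-0.002,0.14,0,1])

```text
clock: 5.55
position: [0.4841, 0.1957, 0.176]
ee_rot: [-0.001, 0.138, 0.99, -0.0]
contact_force: [0.5, -0.2, -0.1]
width: 0.0001
```

```bash
python3 w.py -50 0 145
```

```text
t 5.55 a,c,z mm [-51.8  -1.4 176. ] F [ 0.53 -0.15 -0.09] w 0.0001
yawerr -0.0004 tilt [-0.003  0.    -1.   ]
shift frac [-0.004  0.003  0.062]
```

Request:
step_arm(moves=[0,0,0.015,0,1,0,0,0.03,0,1,0,0,0.045,0,1,0,0,0.055,0,1,0,0,0.055,0,1])

```text
clock: 6.05
position: [0.4842, 0.1956, 0.1489]
ee_rot: [-0.001, 0.138, 0.99, -0.0]
contact_force: [0.1, -0.4, -0.1]
width: 0.0002
```

```bash
python3 w.py -50 0 141
```

```text
t 6.05 a,c,z mm [-51.7  -1.5 148.9] F [ 0.15 -0.44 -0.11] w 0.0002
yawerr -0.0006 tilt [-0.002 -0.    -1.   ]
shift frac [-0.003  0.003  0.016]
```

```bash
python3 - <<'E'
from h import *
from w import *
st()
b=grab('scene','s6.png')
im=cv2.resize(b['frame'][170:230,215:293],(780,600),interpolation=cv2.INTER_CUBIC)
cv2.imwrite('pics/c6.png',np.clip(im.astype(float)*1.5,0,255).astype(np.uint8))
E
```

```text
t 6.05 a,c,z mm [-51.7  -1.5 148.9] F [ 0.15 -0.44 -0.11] w 0.0002
yawerr -0.0006 tilt [-0.002 -0.    -1.   ]
```

View pics/c6.png

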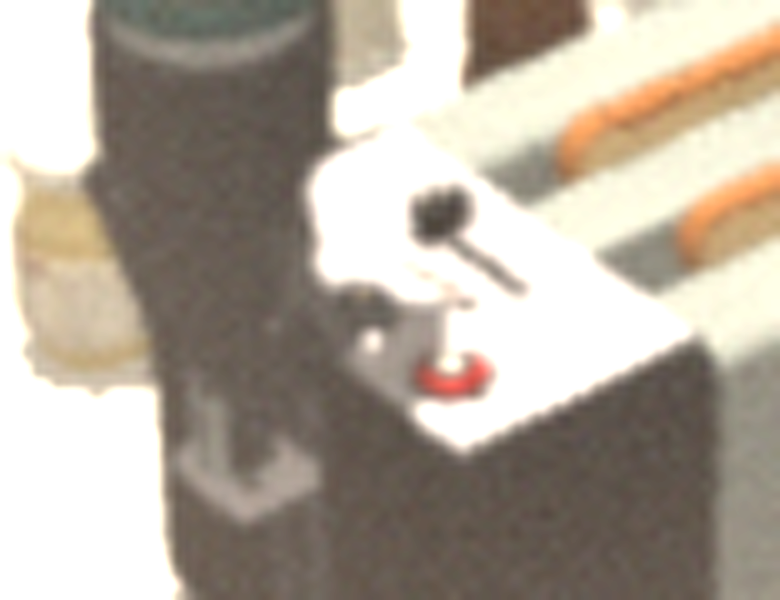

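The finger stands on the tab at about (245,460), and the bread has gone down with it. I'll press on past the snap.

Request:
step_arm(moves=[0,0,0.007,0,1,0,0,0.012,0,1,0,0,0.014,0,1,0,0,0.014,0,1])

```text
clock: 6.5
position: [0.4845, 0.1957, 0.1424]
ee_rot: [-0.0, 0.138, 0.99, -0.0]
contact_force: [0.3, -0.3, 0.2]
width: 0.0002
```

```bash
python3 w.py
```

```text
t 6.5 a,c,z mm [-51.4  -1.3 142.4] F [ 0.25 -0.28  0.16] w 0.0002
yawerr -0.0008 tilt [-0.001 -0.    -1.   ]
```

Request:
step_arm(moves=[0,0,0.003,0,1,0,0,0.004,0,1,0,0,0.004,0,1])

```text
clock: 6.8
position: [0.4849, 0.1958, 0.141]
ee_rot: [0.0, 0.138, 0.99, 0.0]
contact_force: [-1.1, -0.3, 2.3]
width: 0.0002
```

```bash
python3 w.py
```

```text
t 6.8 a,c,z mm [-51.1  -1.1 141. ] F [-1.14 -0.27  2.32] w 0.0002
yawerr -0.0007 tilt [ 0.  0. -1.]
```

Request:
step_arm(moves=[0,0,0.003,0,1,0,0,0.003,0,1,0,0,0.003,0,1])

```text
clock: 7.1
position: [0.4849, 0.1959, 0.1408]
ee_rot: [0.001, 0.138, 0.99, 0.0]
contact_force: [-2.9, -1.1, 10.5]
width: 0.0002
```

```bash
python3 w.py
```

```text
t 7.1 a,c,z mm [-51.1  -1.  140.8] F [-2.93 -1.07 10.5 ] w 0.0002
yawerr -0.0008 tilt [ 0.001  0.    -1.   ]
```

Request:
step_arm(moves=[0,0,-0.03,0,1,0,0,-0.11,0,1,0,0,-0.2,0,1,0,0,-0.2,0,1,0,0,-0.2,0,1])

```text
clock: 7.6
position: [0.4853, 0.1959, 0.2402]
ee_rot: [0.001, 0.138, 0.99, 0.001]
contact_force: [0.5, 0.1, -0.4]
width: 0.0
```

```bash
python3 - <<'E'
from h import *
from w import *
st(0,48,205)
b=grab('scene','s7.png')
im=cv2.resize(b['frame'][170:230,215:293],(780,600),interpolation=cv2.INTER_CUBIC)
cv2.imwrite('pics/c7.png',np.clip(im.astype(float)*1.3,0,255).astype(np.uint8))
E
```

```text
t 7.6 a,c,z mm [-50.7  -0.9 240.2] F [ 0.54  0.07 -0.35] w 0.0
yawerr -0.0007 tilt [ 0.003  0.001 -1.   ]
shift frac [-0.101  0.098  0.071]
```

View pics/c7.png

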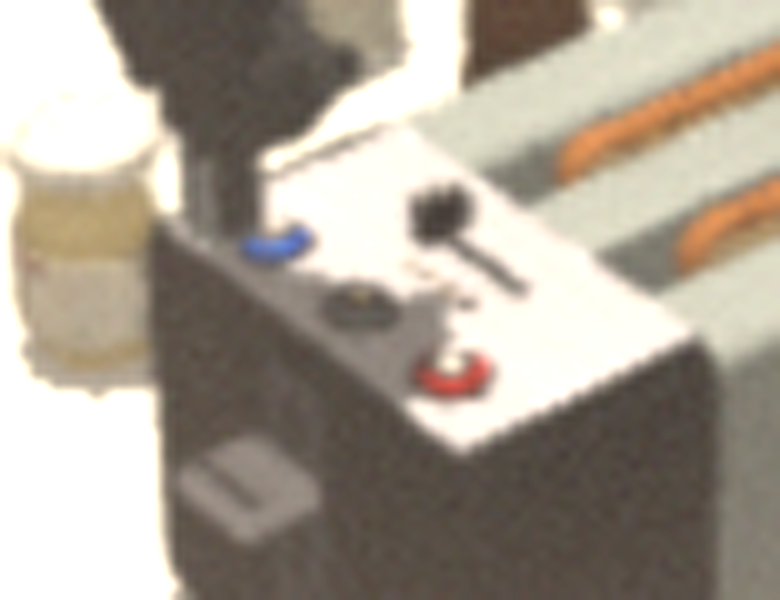

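The tab now sits at about (250,490) in the crop, untouched, and the bread is low. Red is still at its old pixel, so the toaster has not moved. I'll check the lever height numerically while moving over the blue key.

Request:
step_arm(moves=[-0.1,0.098,0,0,1,-0.1,0.098,0,0,1,-0.1,0.098,0.04,0,1,-0.1,0.098,0.055,0,1,-0.1,0.098,0.055,0,1])

```text
clock: 8.15
position: [0.5443, 0.2286, 0.2087]
ee_rot: [-0.003, 0.138, 0.99, -0.001]
contact_force: [0.5, -1.1, -0.5]
width: -0.0001
```

```bash
python3 - <<'E'
from w import *
st(0,48,187.5)
d=load('s7.png')
for z in(.157,.127): print(z,proj(d,[np.r_[m-.0475*x,z]]).round(1))
E
```

```text
t 8.15 a,c,z mm [ -3.   46.8 208.7] F [ 0.48 -1.07 -0.53] w -0.0001
yawerr -0.0007 tilt [-0.007 -0.002 -1.   ]
shift frac [-0.006  0.003  0.042]
0.157 [[239.  210.9]]
0.127 [[239.4 218.3]]
```

The lever is at its lower position: 218.3 expected, about 219 seen. Now the defrost key.

Request:
step_arm(moves=[-0.004,0.002,0.02,0,1,-0.004,0.002,0.03,0,1,-0.004,0.002,0.034,0,1,-0.004,0.002,0.034,0,1])

```text
clock: 8.55
position: [0.5483, 0.2296, 0.1947]
ee_rot: [-0.0, 0.138, 0.99, 0.0]
contact_force: [-0.3, 0.0, 1.1]
width: 0.0001
```

```bash
python3 w.py 0 48 187.5
```

```text
t 8.55 a,c,z mm [  0.6  48.7 194.7] F [-0.28  0.01  1.06] w 0.0001
yawerr -0.0006 tilt [-0.  0. -1.]
shift frac [ 0.001 -0.001  0.014]
```

Request:
step_arm(moves=[0,0,0.006,0,1,0,0,0.012,0,1,0,0,0.015,0,1,0,0,0.015,0,1])

```text
clock: 8.95
position: [0.5488, 0.2297, 0.1877]
ee_rot: [0.001, 0.138, 0.99, 0.0]
contact_force: [0.4, -1.1, 3.2]
width: -0.0006
```

```bash
python3 w.py
```

```text
t 8.95 a,c,z mm [  1.1  49.1 187.7] F [ 0.36 -1.12  3.24] w -0.0006
yawerr -0.0007 tilt [ 0.001  0.    -1.   ]
```

Request:
step_arm(moves=[0,0,0.002,0,1,0,0,0.003,0,1,0,0,0.003,0,1])

```text
clock: 9.25
position: [0.5488, 0.2298, 0.1874]
ee_rot: [0.001, 0.138, 0.99, 0.0]
contact_force: [-2.1, -0.8, 7.7]
width: -0.0003
```

```bash
python3 w.py
```

```text
t 9.25 a,c,z mm [  1.1  49.1 187.4] F [-2.05 -0.82  7.69] w -0.0003
yawerr -0.0008 tilt [ 0.002  0.001 -1.   ]
```

The key is on its stop: 7.7 N, at 187.4 mm against 187.5 mm expected. Releasing, rising and moving clear.

Request:
step_arm(moves=[0,0,-0.02,0,1,0,0,-0.1,0,1,0,0,-0.2,0,1,0.1,0,-0.2,0,1,0.2,0,-0.2,0,1])

```text
clock: 9.75
position: [0.4529, 0.2575, 0.2874]
ee_rot: [0.001, 0.139, 0.99, 0.001]
contact_force: [-1.0, 0.7, 0.1]
width: -0.0004
```

Request:
step_arm(moves=[0.2,0.1,0,0,1,0.2,0.1,0,0,1,0.2,0.1,0,0,1,0.2,0.1,0,0,1,0.2,0.1,0,0,1])

```text
clock: 10.25
position: [0.3705, 0.332, 0.2857]
ee_rot: [0.001, 0.138, 0.99, -0.0]
contact_force: [0.1, -0.4, 0.4]
width: 0.0002
```

```bash
python3 - <<'E'
from h import *
from w import *
st()
b=grab('scene','s8.png'); a=grab('top','t8.png')
c=lambda d,x,y,w,h: cv2.resize(d['frame'][y:y+h,x:x+w],(400,330),interpolation=cv2.INTER_CUBIC)
cv2.imwrite('pics/c8.png',np.hstack([c(a,225,190,85,62),c(b,215,165,78,64)]))
for f in('s1.png','s8.png'):
    c=load(f)['frame'][175:245,225:290];h=cv2.cvtColor(c,cv2.COLOR_BGR2HSV)
    M=((h[...,0]<8)|(h[...,0]>170))&(h[...,1]>110)&(h[...,2]>60);v,u=np.nonzero(M[15:50]);print(f,u.mean()+225,v.mean()+190)
E
```

```text
t 10.25 a,c,z mm [-198.4   98.6  285.7] F [ 0.13 -0.35  0.39] w 0.0002
yawerr -0.001 tilt [ 0.001 -0.001 -1.   ]
s1.png 259.7142857142857 207.42857142857142
s8.png 259.7692307692308 207.30769230769232
```

View pics/c8.png

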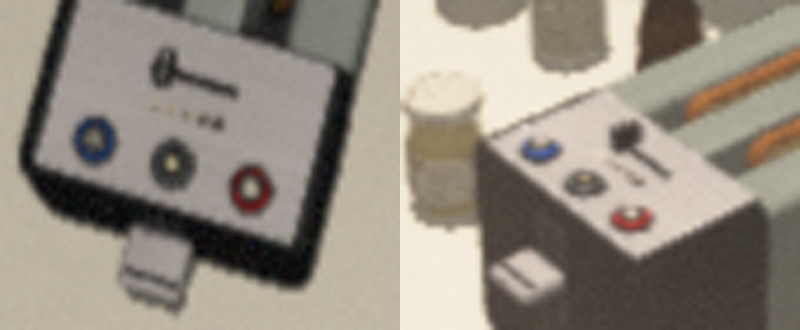

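Both views show the knob at its light end at (165,68), the lever down, the bread low and the blue key up. The toaster's pixels have not changed. Handing in.

```bash
python3 -c "
from rig import job; print(job.sign_off())"
```

```text
the job is handed in; nothing more can be done
None
```

I set the slider to its light end, latched the lever down and tapped the blue defrost key, in that order, then handed the job in at about 10 s. The sign-off gave no verdict.

- **Slider:** I pushed it with shut fingers until it met its stop, at about 7–8 N. In both last pictures it sits at the light end.
- **Lever:** I pressed it to its lower stop at about 10.5 N, then let go. Untouched, it stays down, about 1 pixel from where the fully-down position should appear, and the bread is low.
- **Defrost key:** I pressed it until it stopped, with the tool at 187.4 mm against 187.5 mm expected and about 7.7 N. The last pictures show it back up.
- **Toaster and surroundings:** The red key's image position moved by about 0.1 pixel from start to end, so the toaster did not shift. The grey and red keys were not touched. I did not re-measure the mug, plate, jar and teaspoon; the arm stayed well above the things it passed over.

No check failed. The force reading stayed near zero while the lever was going down, where up to 5 N was expected. The pictures and the end stop confirmed the press instead.

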